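Release the drying-blower key left latched down

TASK

One of the four identical keys in the row on the front deck of the ink-stick drying blower has been left latched down, a few millimetres lower than the others, so its lane is still on; which one is best felt by tapping the keys lightly with closed fingertips. Find it without clicking any other key in, then press it down and let go, so that it springs up and all four keys stand alike. Pick nothing up, leave everything else on the bench and on the blower where it is, and finish clear of it all.

Things in the scene. Friction and masses are not known exactly. Their poses are not given: they have to be found in the camera images.
- blower: low grey drying blower. Origin on the bench under the middle of the row of keys; x from its front edge to its drying bed, y along the row, z up. Key deck: x -85 to 50 mm, 230 mm wide, 55 mm high; slotted bed behind: x 50 to 250 mm, 91 mm high with dividers, ink sticks on it. Keys at x = 0, y = -72, -24, 24, 72 mm. A loose ink stick, 12 mm high, lies across the deck near x = -61 mm.
- place_1 (a point): first (leftmost, y = +72 mm) place in the row of identical latching keys: fixed point on the deck's face, 55 mm above the bench, at the key's middle. Flat black cap 40 x 32 mm (x, y) in a bezel 3 mm high. Cap top above this point: 12 mm up, 8.5 mm latched, 4 mm bottomed. An up key starts to move at 3 N, +0.8 N per mm, and clicks in at 6 mm. The latched one moves at 6 N; 10 N takes it home, which frees it.
- place_2 (a point): second (y = +24 mm) place in the row of identical latching keys: fixed point on the deck's face, 55 mm above the bench, at the key's middle. Flat black cap 40 x 32 mm (x, y) in a bezel 3 mm high. Cap top above this point: 12 mm up, 8.5 mm latched, 4 mm bottomed. An up key starts to move at 3 N, +0.8 N per mm, and clicks in at 6 mm. The latched one moves at 6 N; 10 N takes it home, which frees it.
- place_3 (a point): third (y = -24 mm) place in the row of identical latching keys: fixed point on the deck's face, 55 mm above the bench, at the key's middle. Flat black cap 40 x 32 mm (x, y) in a bezel 3 mm high. Cap top above this point: 12 mm up, 8.5 mm latched, 4 mm bottomed. An up key starts to move at 3 N, +0.8 N per mm, and clicks in at 6 mm. The latched one moves at 6 N; 10 N takes it home, which frees it.
- place_4 (a point): fourth (rightmost, y = -72 mm) place in the row of identical latching keys: fixed point on the deck's face, 55 mm above the bench, at the key's middle. Flat black cap 40 x 32 mm (x, y) in a bezel 3 mm high. Cap top above this point: 12 mm up, 8.5 mm latched, 4 mm bottomed. An up key starts to move at 3 N, +0.8 N per mm, and clicks in at 6 mm. The latched one moves at 6 N; 10 N takes it home, which frees it.
- stick_4: not to be moved: ink stick lying across the front of the key deck, 95 x 24 x 12 mm; origin at the middle of its underside
- gilt_bowl: not to be moved: brass bowl on the bench left of the blower, 72 mm across, 32 mm high; origin at the middle of its underside
- brush: not to be moved: brush lying on the bench right of the key deck, 220 mm long, 12 mm high; origin at the middle of its underside

How it is judged:
On the way, in this order (a step that is already met when the one before it is completed fails the run):
1. the key that was latched at the start is pressed down from its latched place by the fingers (deeper than 5 of its 8 mm) (value of joint key_left_on above 0.005 m and contact force between the fingers and switch_left_on above 2 N).
2. that key has sprung up (value of joint key_left_on below 0.0012 m), for 0.2 s.
At the end, for the whole second after the job is handed in: all four keys are up (each within 1.2 mm of its top position) and everything loose is at rest within 15 mm of where it started (value of joint each of key_off_1, key_off_2, key_left_on, key_off_3 below 0.0012 m and linear speed of each of stick_1, stick_2, stick_3, stick_4, gilt_bowl, brush_pot, brush, mould below 0.02 m/s and distance of each of stick_1, stick_2, stick_3, stick_4, gilt_bowl, brush_pot, brush, mould from where it was at the start of the episode below 0.015 m); the robot touches nothing.
It fails at once if a key that was up is pushed in so far that it clicks (more than 6 of its 8 mm) (value of joint any of key_off_1, key_off_2, key_off_3 above 0.006 m).
It fails at once if the blower or its keys are struck or pressed with more than 60 N (contact force between the fingers and blower above 60 N or contact force between the fingers and switch_off_1 above 60 N or contact force between the fingers and switch_off_2 above 60 N or contact force between the fingers and switch_left_on above 60 N or contact force between the fingers and switch_off_3 above 60 N).
It fails at once if anything loose on the bench or the blower is lifted, carried or pushed more than 15 mm (distance of any of stick_1, stick_2, stick_3, stick_4, gilt_bowl, brush_pot, brush, mould from where it was at the start of the episode above 0.015 m).
It also fails if it takes over 51 s, if anything falls off the work surface, if the arm or the gripper's body presses on something with over 40 N, if the wrist force passes 120 N, or if a joint passes its speed limit or range.

ROBOT

A 6-joint arm with a two-finger parallel gripper is mounted at the origin on the work surface. World frame = base frame: x ahead of the robot, y to its left, z up, the work surface at z = 0. Lengths are in m, angles in rad, forces in N, time in s.
With the tool pointing down it reaches from about 0.225 to 0.875 m from the base axis. Payload 3.4 kg.
Tool frame: the origin (TCP) lies midway between the tips of the shut fingers; the grasp point (between the pads) lies behind it (manip.grip_point_offset is the z of the grasp point in the tool frame, in m); z points along the fingers, x is the direction in which the jaws open and shut, and the axes are right-handed (so a half turn about z gives the same grasp; the last joint's range is limited). The gripper opens to 85 mm and grips with 20 to 120 N. Pads are 22 mm wide; open, the fingers measure 114 mm over their backs; the gripper's body (76 mm by 85 mm) begins 54 mm behind the grasp point. The pads swing forward as they close: fully open they stand 13 mm farther back than shut.
Start: joints at [1.135, 0.276, 1.505, -0, 1.361, -0.121], TCP at [0.178, 0.547, 0.231] pointing down, gripper open.
Joint ranges: [-2.89, 2.89], [-0.75, 2.08], [0.22, 2.7], [-1.18, 4.32], [0.11, 2.71], [-2.7, 2.7]. Speed limits (rad/s): [2.57, 2.57, 3.14, 3.14, 3.14, 3.14].

INTERFACE

Orientations are given as a unit quaternion [w, x, y, z].
In Python, from rig import manip, eyes, recognise, regions_of, mark_of gives the robot as it stands.
- The arm moves only by the shell command python3 -m inch 'ROWS' [FORCE]. ROWS is JSON, a list of rows, each a list of 5 numbers: the gripper command: -1 is shut, 1 is fully open, values between are in proportion, then the shift along the tool's x, y, z in mm, then the turn about the tool's z in degrees. A call has 1 to 20 rows; each row shifts and turns the pose as measured when the row begins, along the tool's axes as they then stand; what a row does not reach is not made up. A row lasts 1/12 s, in which the tool goes at most 41.7 mm and 7.16 degrees, less where a joint would pass 70% of its speed; a pose out of reach is approached as far as the arm can. A call with a gripper value outside its range is refused whole. The fingers move at their own pace and stop on an object; FORCE is the grip in N (left out, the last holds). Time passes only in rows, so rows that do not move let the fingers close. It gives the time, the measured TCP pose, the force and the opening at its end, in the units of the state.
- manip.get_state(): the state, without advancing time (a new reading comes with each control period).
- eyes.get_image(name): name is "scene" or "top"; returns a dict with "frame" (400x640x3 uint8, red, green, blue), "K" (3x3 intrinsics, pixels), "rvec" (rotation vector, rad) and "tvec" (3), from world to camera coordinates, as OpenCV has them. Camera axes: x right, y down, z forward; pixel columns grow to the right and rows downward; lengths in m; the calibration is good to about 2 mm. A picture is of the moment at which its call begins. There is no depth.
- manip.sign_off(): hands the job in, once; it reports no verdict.
Trained networks look in a picture, given as the dict that the camera call returned (one of the last four; its "shot" number tells which), for a name from the list of things; names that differ only in an ending like _2 or _b are one class to them, and where a whole thing is asked for, a point or a joint stands for the part that bears it (a point fixed in the world has none). Each returns a list of dicts, best first, with "confidence" (0 to 1); they miss things now and then, are a little off and sometimes report something else, mostly with a low value. They report only what shows in the picture. A call takes as long as a camera call.
- recognise(picture, target): "bbox" ([left, top, width, height] in pixels, round what is visible of it).
- regions_of(picture, target): "mask" (400x640 bool, what is visible of it) and "bbox" ([left, top, width, height] in pixels, round what is visible of it).
- mark_of(picture, target): "point" ([row, column] in pixels: a listed point, or the origin of a listed thing).
The state is a dict: "clock": time; "qpos": joint angles; "qd": joint speeds; "effort": joint torques, N m; "position": TCP position; "ee_rot": TCP orientation; "contact_force": force on the tool from outside, world axes, zero at the start; "moment": the same for the moment, N m; "width": finger opening in m.
Only numpy, scipy, OpenCV 4.12 (cv2) and the standard library are available. Lean on these libraries where they do the work, as an engineer would, in place of code of your own. Each camera call takes 0.05 s, during which the arm holds its last target.

## Working session

There is one attempt and no reset: what is moved stays moved. The work goes in short steps, Python scripts to look and compute and a shell command to move; the robot and the scene stay as the last step left them, time stands still between calls to the robot, and variables do not carry over. Pictures are saved under pics/ and viewed, and the job is handed in when it is done.

```bash
mkdir -p pics
cat > look.py <<'E'
from rig import manip, eyes, recognise, regions_of, mark_of
import cv2, numpy as np
E
python3 - <<'E'
from look import *
s=manip.get_state(); print(s)
print(manip.grip_point_offset)
D={}
for n in("scene","top"):
    p=eyes.get_image(n); cv2.imwrite(f"pics/{n}0.png",p["frame"][:,:,::-1])
    print(n,p["K"],p["rvec"],p["tvec"])
    for t in("place_1","stick_4","gilt_bowl","brush","blower"):
        print(t,[(np.round(m["point"],1).tolist(),round(m["confidence"],2)) for m in mark_of(p,t)][:6])
E
```

```text
{'clock': 0.0, 'qpos': array([ 1.13502011e+00,  2.76578843e-01,  1.50613038e+00, -2.07192231e-05,
        1.36071301e+00, -1.20980387e-01]), 'qd': array([ 0.00146027, -0.00180344,  0.0006688 , -0.00067984,  0.00091555,
        0.00020655]), 'effort': array([-1.56636968e-03, -4.16774404e+01, -2.45806199e+01, -1.21121734e-04,
        1.10241323e-02, -4.10829685e-06]), 'position': array([0.17780707, 0.54625576, 0.23045003]), 'ee_rot': array([ 4.53052784e-04,  8.09202420e-01,  5.87529239e-01, -7.94784486e-04]), 'contact_force': array([ 0.30901155,  0.0603826 , -0.01283045]), 'moment': array([-0.02794216, -0.01684775,  0.02230609]), 'width': 0.08564748959344946}
-0.0187
scene [[381.99745473   0.         322.60715964]
 [  0.         381.99745473 202.17758007]
 [  0.           0.           1.        ]] [ 2.13242633  1.45627385 -0.4508595 ] [-0.27154637 -0.37532063  1.06946465]
place_1 [([201.8, 344.8], 0.95), ([206.1, 294.0], 0.87), ([202.6, 315.9], 0.8), ([208.0, 269.3], 0.57)]
stick_4 [([179.5, 312.8], 0.62)]
gilt_bowl [([204.8, 404.5], 0.72), ([180.3, 311.8], 0.39)]
brush [([236.9, 204.5], 0.61)]
blower [([221.7, 305.1], 0.68)]
top [[484.25649474   0.         324.97657088]
 [  0.         484.25649474 191.45801193]
 [  0.           0.           1.        ]] [ 2.14296382 -2.11446563  0.24040944] [0.05012665 0.56269325 1.00831516]
place_1 [([186.4, 302.3], 0.93), ([197.2, 343.5], 0.87), ([202.5, 366.1], 0.69), ([190.1, 325.5], 0.68)]
stick_4 []
gilt_bowl [([181.8, 247.2], 0.93)]
brush [([214.5, 420.7], 0.81)]
blower [([199.5, 333.6], 0.93)]
```

View pics/scene0.png

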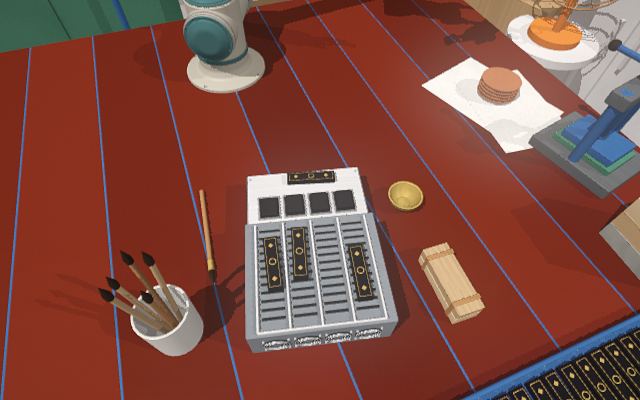

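View pics/top0.png

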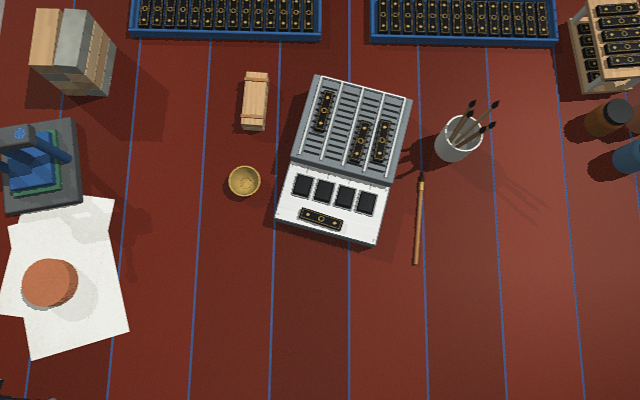

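```bash
cat >> look.py <<'E'
def proj(K,rv,tv):
    R=cv2.Rodrigues(np.array(rv,float))[0]; return np.array(K)@np.c_[R,np.array(tv,float).ravel()]
def tri(ps,pt,a,b):
    X=cv2.triangulatePoints(proj(ps["K"],ps["rvec"],ps["tvec"]),proj(pt["K"],pt["rvec"],pt["tvec"]),np.array(a[::-1],float),np.array(b[::-1],float)).ravel(); return X[:3]/X[3]
E
python3 - <<'E'
from look import *
S=dict(K=[[381.99745473,0,322.60715964],[0,381.99745473,202.17758007],[0,0,1]],rvec=[2.13242633,1.45627385,-0.4508595],tvec=[-0.27154637,-0.37532063,1.06946465])
T=dict(K=[[484.25649474,0,324.97657088],[0,484.25649474,191.45801193],[0,0,1]],rvec=[2.14296382,-2.11446563,0.24040944],tvec=[0.05012665,0.56269325,1.00831516])
for n,a,b in [("p1",[201.8,344.8],[186.4,302.3]),("p2",[202.6,315.9],[190.1,325.5]),("p3",[206.1,294.0],[197.2,343.5]),("p4",[208,269.3],[202.5,366.1]),("blower",[221.7,305.1],[199.5,333.6]),("bowl",[204.8,404.5],[181.8,247.2]),("brush",[236.9,204.5],[214.5,420.7])]:
    print(n,np.round(tri(S,T,a,b)*1000,1))
E
```

```text
p1 [574.  108.7  49.9]
p2 [563.6  55.7  60.6]
p3 [550.2  15.7  51.5]
p4 [539.  -32.4  54.6]
blower [555.5  35.   -7. ]
bowl [5.940e+02 2.383e+02 3.000e-01]
brush [ 522.4 -164.6    1.1]
```

The scene view shows four black caps from (269,208) to (344,201). The same caps in the top view run from (302,186) to (367,203), with the loose stick in front of them at (321,218). Next I'll refine the pose from the cap outlines.

```bash
cat > fit.py <<'E'
from look import *
from scipy.optimize import least_squares
cams={}
obs={}
for n,roi in(("scene",(190,224,252,362)),("top",(168,222,284,384))):
    p=eyes.get_image(n); cams[n]=p
    g=p["frame"].max(2); m=np.zeros_like(g); r0,r1,c0,c1=roi
    m[r0:r1,c0:c1]=(g[r0:r1,c0:c1]<95)
    k,l,st,ce=cv2.connectedComponentsWithStats(m)
    L=[(st[i,4],ce[i],st[i,:4].tolist()) for i in range(1,k) if st[i,4]>100]
    for a in L: print(n,a[0],np.round(a[1],1),a[2])
    obs[n]=L
    cv2.imwrite(f"pics/{n}_zoom.png",cv2.resize(p["frame"][r0-5:r1+5,c0-5:c1+5,::-1],None,fx=6,fy=6,interpolation=cv2.INTER_CUBIC))
E
python3 fit.py
```

```text
scene 362 [343.6 199.8] [333, 190, 22, 21]
scene 369 [319.  202.1] [309, 192, 21, 21]
scene 376 [294.  204.5] [284, 194, 21, 22]
scene 360 [268.7 207.2] [259, 198, 20, 20]
top 270 [354.3 175.4] [319, 168, 65, 18]
top 343 [302.4 185.4] [292, 174, 22, 24]
top 339 [323.6 191.2] [313, 180, 21, 24]
top 344 [344.6 196.9] [334, 185, 22, 24]
top 339 [365.9 202.6] [356, 191, 21, 24]
top 286 [315.8 216.2] [299, 208, 44, 14]
```

```bash
cat > fit2.py <<'E'
from look import *
from scipy.optimize import least_squares
S=dict(K=[[381.99745473,0,322.60715964],[0,381.99745473,202.17758007],[0,0,1]],rvec=[2.13242633,1.45627385,-0.4508595],tvec=[-0.27154637,-0.37532063,1.06946465])
T=dict(K=[[484.25649474,0,324.97657088],[0,484.25649474,191.45801193],[0,0,1]],rvec=[2.14296382,-2.11446563,0.24040944],tvec=[0.05012665,0.56269325,1.00831516])
o={"S":[(343.6,199.8),(319,202.1),(294,204.5),(268.7,207.2)],"T":[(302.4,185.4),(323.6,191.2),(344.6,196.9),(365.9,202.6)]}
def pr(C,X): return cv2.projectPoints(X,np.array(C["rvec"]),np.array(C["tvec"]),np.array(C["K"]),None)[0][:,0]
def keys(p):
    x,y,a,z=p; Y=np.array([.072,.024,-.024,-.072]); return np.c_[x-np.sin(a)*Y,y+np.cos(a)*Y,np.full(4,z)]
f=lambda p:np.r_[(pr(S,keys(p))-o["S"]).ravel(),(pr(T,keys(p))-o["T"]).ravel()]
r=least_squares(f,[.556,.037,-.24,.06]); print(r.x,np.degrees(r.x[2])); print(np.round(r.fun.reshape(-1,2),2)); print(np.round(keys(r.x)*1000,1))
for a,b in zip(o["S"],o["T"]): print(np.round(tri(S,T,a[::-1],b[::-1])*1000,1))
E
python3 fit2.py
```

```text
[ 0.55620131  0.03762377 -0.25001755  0.05719724] -14.324950369351829
[[-0.03  0.05]
 [-0.07  0.1 ]
 [ 0.02  0.07]
 [ 0.12 -0.23]
 [ 0.01  0.15]
 [-0.07 -0.01]
 [ 0.1  -0.06]
 [ 0.01 -0.09]]
[[574.  107.4  57.2]
 [562.1  60.9  57.2]
 [550.3  14.4  57.2]
 [538.4 -32.1  57.2]]
[574.2 107.4  57.7]
[562.1  60.8  57.5]
[550.1  14.5  57.2]
[538.3 -32.3  56.4]
```

View pics/scene_zoom.png

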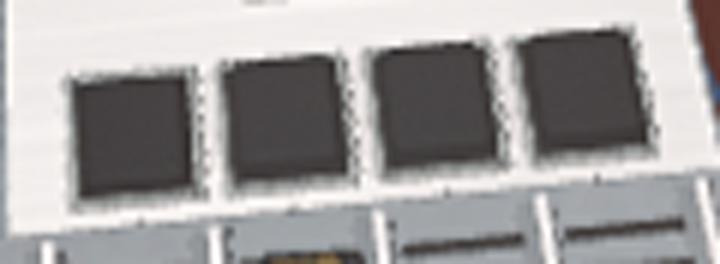

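View pics/top_zoom.png

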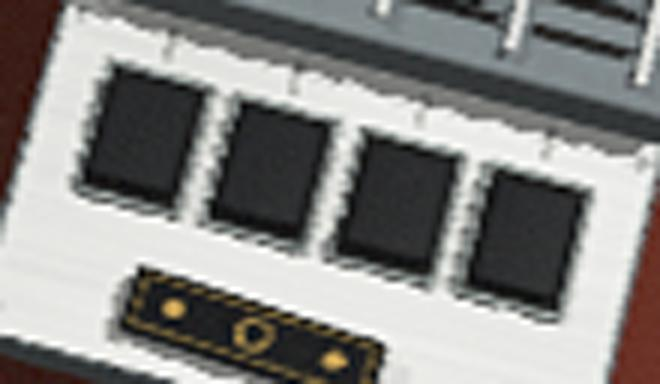

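The cap fit closes to within 0.25 px: row centre (556, 38) mm, yaw -14.3°. The rightmost key looks slightly low. I'll shut the fingers, align with the row and travel at height to key 1.

```bash
python3 -m inch '[[-1,0,0,0,-3.6],[-1,-21,32,0,0],[-1,-21,32,0,0],[-1,-21,32,0,0],[-1,-21,32,0,0],[-1,-21,32,0,0],[-1,-21,32,0,0],[-1,-21,32,0,0],[-1,-21,32,0,0],[-1,-21,32,0,0],[-1,-21,32,0,0],[-1,-21,32,0,0],[-1,-21,32,0,0],[-1,0,0,0,0]]' 20
cat > where.py <<'E'
from look import *
import sys
from scipy.spatial.transform import Rotation as Ro
s=manip.get_state(); w,x,y,z=s["ee_rot"]; R=Ro.from_quat([x,y,z,w]).as_matrix()
c,sn=np.cos(-.25),np.sin(-.25)
print("t",round(s["clock"],2),"tcp",np.round(s["position"]*1e3,2),"F",np.round(s["contact_force"],2),"w",round(s["width"]*1e3,1),"toolx deg",round(np.degrees(np.arctan2(R[1,0],R[0,0])),2),"tilt",np.round(R[:,2],4))
for k,Y in enumerate([.072,.024,-.024,-.072],1):
    P=np.array([.5562-sn*Y,.0376+c*Y,.067])
    print(k,"to go, tool mm",np.round(R.T@(P-s["position"])*1e3,1))
E
python3 where.py
```

```text
clock: 1.87
position: [0.5027, 0.1974, 0.2307]
ee_rot: [0.0, 0.786, 0.618, 0.004]
contact_force: [-0.2, 0.4, -0.6]
width: -0.0001
t 1.87 tcp [502.69 197.37 230.73] F [-0.21  0.41 -0.57] w -0.1 toolx deg 76.31 tilt [ 0.0069  0.0054 -1.    ]
1 to go, tool mm [-71.7  89.7 163.7]
2 to go, tool mm [-119.7   89.2  163.4]
3 to go, tool mm [-167.7   88.6  163.1]
4 to go, tool mm [-215.7   88.1  162.7]
```

```bash
python3 -m inch '[[-1,-34,18,0,0.6],[-1,-34,18,0,0],[-1,-34,18,0,0],[-1,-34,18,0,0],[-1,-32,17,0,0],[-1,0,0,0,0]]'
python3 where.py
```

```text
clock: 2.37
position: [0.5501, 0.0091, 0.2293]
ee_rot: [-0.0, 0.789, 0.614, 0.006]
contact_force: [0.2, -0.5, -0.1]
width: 0.0001
t 2.37 tcp [550.14   9.06 229.26] F [ 0.24 -0.55 -0.08] w 0.1 toolx deg 75.73 tilt [ 0.009   0.007  -0.9999]
1 to go, tool mm [ 99.7  -2.2 163.2]
2 to go, tool mm [ 51.7  -2.3 162.7]
3 to go, tool mm [  3.7  -2.3 162.3]
4 to go, tool mm [-44.3  -2.4 161.8]
```

```bash
python3 -m inch '[[-1,3,-2,35,0],[-1,0,0,35,0],[-1,0,0,35,0],[-1,0,0,25,0],[-1,0,0,14,0],[-1,0,0,4,0],[-1,0,0,0,0],[-1,0,0,0,0]]'
python3 where.py
```

```text
clock: 3.03
position: [0.5536, 0.0139, 0.0792]
ee_rot: [0.002, 0.792, 0.611, 0.009]
contact_force: [0.2, -0.4, -0.6]
width: -0.0001
t 3.03 tcp [553.61  13.91  79.16] F [ 0.22 -0.43 -0.56] w -0.1 toolx deg 75.32 tilt [ 0.0174  0.0082 -0.9998]
1 to go, tool mm [95.4 -4.1 13.3]
2 to go, tool mm [47.4 -3.8 12.7]
3 to go, tool mm [-0.6 -3.5 12.1]
4 to go, tool mm [-48.6  -3.2  11.5]
```

```bash
python3 -m inch '[[-1,0,-3,4,0],[-1,0,0,4,0],[-1,0,0,0,0]]'; python3 where.py | head -1
for i in 1 2 3; do :; done
```

```text
clock: 3.28
position: [0.5531, 0.0154, 0.074]
ee_rot: [0.004, 0.791, 0.611, 0.012]
contact_force: [-0.1, 0.4, -0.4]
width: -0.0005
t 3.28 tcp [553.1   15.37  73.95] F [-0.14  0.44 -0.44] w -0.5 toolx deg 75.37 tilt [ 0.0242  0.0077 -0.9997]
```

```bash
python3 -m inch '[[-1,0,0,1,0],[-1,0,0,1,0]]'
```

```text
clock: 3.45
position: [0.5541, 0.0155, 0.0734]
ee_rot: [0.005, 0.791, 0.611, 0.013]
contact_force: [-0.2, 0.9, 0.0]
width: -0.0001
```

```bash
python3 -m inch '[[-1,0,0,1,0]]'
```

```text
clock: 3.53
position: [0.5545, 0.0154, 0.0728]
ee_rot: [0.006, 0.791, 0.611, 0.013]
contact_force: [-0.0, -0.1, -1.0]
width: 0.0002
```

```bash
python3 -m inch '[[-1,0,-1,2,0],[-1,0,0,2,0]]'
```

```text
clock: 3.7
position: [0.5542, 0.0156, 0.0692]
ee_rot: [0.006, 0.791, 0.611, 0.014]
contact_force: [0.3, -0.3, -0.4]
width: 0.0001
```

```bash
python3 -m inch '[[-1,0,0,2,0]]'
```

```text
clock: 3.78
position: [0.5544, 0.0155, 0.0671]
ee_rot: [0.007, 0.791, 0.611, 0.014]
contact_force: [0.2, -0.3, 2.7]
width: -0.0001
```

```bash
python3 -m inch '[[-1,0,0,2,0]]'
```

```text
clock: 3.87
position: [0.5544, 0.0155, 0.0652]
ee_rot: [0.007, 0.791, 0.611, 0.014]
contact_force: [-0.9, -0.3, 4.0]
width: 0.0001
```

Key 3 resists at z = 67 mm with 2.7 to 4 N, so it is up. Next is key 4.

```bash
python3 -m inch '[[-1,0,0,-10,0],[-1,0,0,-3,0],[-1,-24,-1,0,0],[-1,-24,-1,0,0],[-1,0,0,0,0]]'; python3 where.py
```

```text
clock: 4.28
position: [0.5408, -0.0308, 0.0792]
ee_rot: [0.007, 0.79, 0.613, 0.015]
contact_force: [-0.8, 0.8, -0.5]
width: 0.0001
t 4.28 tcp [540.76 -30.78  79.19] F [-0.79  0.82 -0.5 ] w 0.1 toolx deg 75.57 tilt [ 0.0322  0.007  -0.9995]
1 to go, tool mm [141.9  -2.6  14.2]
2 to go, tool mm [93.9 -2.5 13.5]
3 to go, tool mm [45.9 -2.4 12.8]
4 to go, tool mm [-2.1 -2.3 12.1]
```

```bash
python3 -m inch '[[-1,-2,-2,4,0],[-1,0,0,4,0],[-1,0,0,2,0]]'
```

```text
clock: 4.53
position: [0.5393, -0.0325, 0.0698]
ee_rot: [0.008, 0.791, 0.611, 0.016]
contact_force: [0.5, 0.3, -0.1]
width: -0.0001
```

```bash
python3 -m inch '[[-1,0,0,2,0]]'
```

```text
clock: 4.62
position: [0.5393, -0.0319, 0.0675]
ee_rot: [0.008, 0.791, 0.612, 0.016]
contact_force: [-0.3, 0.8, -0.7]
width: 0.0002
```

```bash
python3 -m inch '[[-1,0,0,2,0]]'
```

```text
clock: 4.7
position: [0.5394, -0.0313, 0.0651]
ee_rot: [0.007, 0.791, 0.612, 0.016]
contact_force: [0.1, -0.3, -0.6]
width: -0.0002
```

No force at 65.1 mm, where key 3 already gave 4 N. Key 4 is the low one, so I'll continue with it.

```bash
python3 -m inch '[[-1,0,0,2,0]]'
```

```text
clock: 4.78
position: [0.5395, -0.0309, 0.0628]
ee_rot: [0.007, 0.79, 0.612, 0.016]
contact_force: [-1.4, -1.1, 6.0]
width: -0.0003
```

```bash
python3 -m inch '[[-1,0,0,2,0]]'
```

```text
clock: 4.87
position: [0.5395, -0.0309, 0.061]
ee_rot: [0.008, 0.79, 0.613, 0.015]
contact_force: [-3.2, -2.6, 8.1]
width: 0.0001
```

```bash
python3 -m inch '[[-1,0,0,2,0]]'
```

```text
clock: 4.95
position: [0.5395, -0.031, 0.0595]
ee_rot: [0.008, 0.79, 0.613, 0.015]
contact_force: [-2.8, -1.3, 9.5]
width: -0.0002
```

```bash
python3 -m inch '[[-1,0,0,2,0]]'
```

```text
clock: 5.03
position: [0.5395, -0.0309, 0.0589]
ee_rot: [0.008, 0.789, 0.614, 0.015]
contact_force: [-7.2, -0.1, 24.2]
width: -0.0002
```

```bash
python3 -m inch '[[-1,0,0,2,0]]'
```

```text
clock: 5.12
position: [0.5396, -0.031, 0.0589]
ee_rot: [0.008, 0.789, 0.614, 0.014]
contact_force: [-6.0, -0.5, 20.6]
width: 0.0003
```

The key bottomed hard at 58.9 mm with 24 N. I'll let it rise, then tap it again to confirm.

```bash
python3 -m inch '[[-1,0,0,-6,0],[-1,0,0,-10,0],[-1,0,0,-6,0],[-1,0,0,0,0],[-1,0,0,0,0],[-1,0,0,0,0]]'; python3 where.py
```

```text
clock: 5.62
position: [0.5403, -0.03, 0.0838]
ee_rot: [0.01, 0.789, 0.615, 0.016]
contact_force: [0.3, -0.5, 0.5]
width: 0.0001
t 5.62 tcp [540.29 -30.03  83.77] F [ 0.27 -0.47  0.5 ] w 0.1 toolx deg 75.89 tilt [ 0.0367  0.0042 -0.9993]
1 to go, tool mm [141.2  -1.4  18.6]
2 to go, tool mm [93.2 -1.6 17.9]
3 to go, tool mm [45.2 -1.7 17.3]
4 to go, tool mm [-2.8 -1.9 16.7]
```

```bash
python3 -m inch '[[-1,-2,-2,6,0],[-1,0,0,5,0],[-1,0,0,2,0]]'
```

```text
clock: 5.87
position: [0.5376, -0.0313, 0.0687]
ee_rot: [0.009, 0.788, 0.615, 0.015]
contact_force: [0.2, 0.4, 0.8]
width: 0.0002
```

```bash
python3 -m inch '[[-1,0,0,2,0]]'
```

```text
clock: 5.95
position: [0.5373, -0.0313, 0.0658]
ee_rot: [0.009, 0.789, 0.615, 0.015]
contact_force: [-0.8, 0.3, 4.1]
width: -0.0002
```

```bash
python3 -m inch '[[-1,0,0,2,0]]'
```

```text
clock: 6.03
position: [0.5373, -0.0313, 0.0635]
ee_rot: [0.008, 0.789, 0.615, 0.015]
contact_force: [-0.9, 0.1, 6.1]
width: 0.0003
```

Key 4 now meets the fingertips at about 67 mm with the soft spring of an up key. I'll retreat.

```bash
python3 -m inch '[[-1,0,0,-8,0],[-1,0,0,-20,0],[-1,0,0,-35,0],[-1,0,0,-35,0],[-1,0,0,-35,0],[-1,0,0,-35,0],[-1,0,-35,0,0],[-1,0,-35,0,0],[-1,0,-35,0,0],[-1,0,-35,0,0],[-1,0,-35,0,0],[-1,0,0,0,0],[-1,0,0,0,0],[-1,0,0,0,0]]'; python3 fit.py
python3 - <<'E'
from look import *
for n in("scene","top"): cv2.imwrite(f"pics/{n}1.png",eyes.get_image(n)["frame"][:,:,::-1])
E
```

```text
clock: 7.2
position: [0.3547, 0.0117, 0.2377]
ee_rot: [0.01, 0.789, 0.614, 0.016]
contact_force: [-0.9, 0.6, -0.0]
width: 0.0002
scene 362 [343.6 199.8] [333, 190, 22, 21]
scene 371 [319.  202.1] [309, 192, 21, 21]
scene 376 [294.  204.5] [284, 194, 21, 22]
scene 381 [268.7 206.7] [259, 197, 20, 21]
top 270 [354.1 175.4] [319, 168, 65, 18]
top 344 [302.4 185.4] [292, 174, 22, 24]
top 339 [323.6 191.2] [314, 180, 20, 24]
top 344 [344.6 197. ] [334, 185, 22, 24]
top 352 [365.7 202.6] [356, 191, 21, 24]
top 286 [315.8 216.2] [299, 208, 44, 14]
```

View pics/scene1.png

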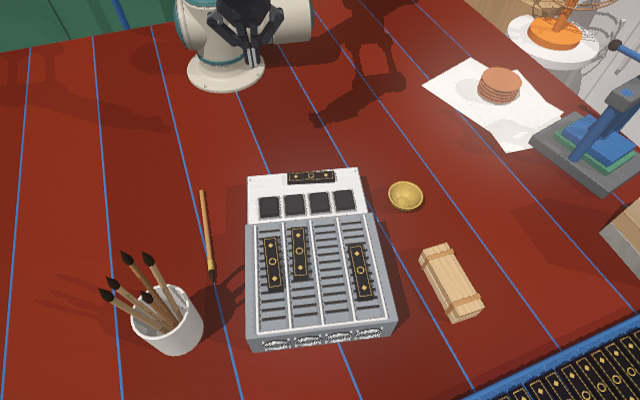

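View pics/scene_zoom.png

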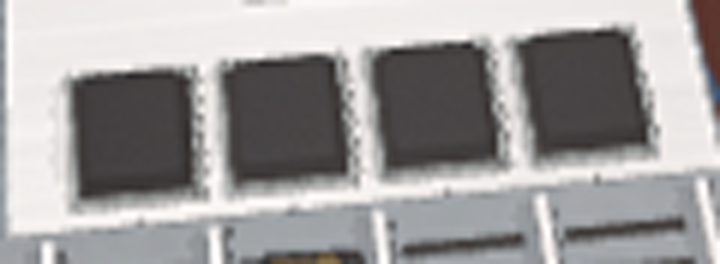

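View pics/top1.png

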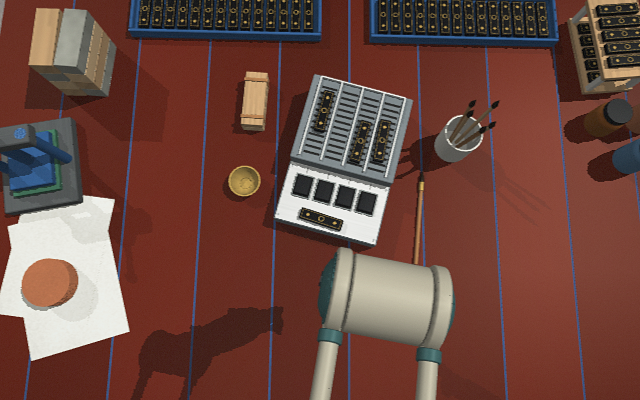

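In the scene view, key 4 at (269,207) has risen by half a pixel and now matches the other three. The loose stick, bowl and brush are where they were, and the arm is clear.

```bash
python3 -c "
from rig import manip
print(manip.sign_off())"
```

```text
the job is handed in; nothing more can be done
None
```

The latched key was the fourth (rightmost, place_4). I pressed it home, it sprang back up, and I handed the job in.

- **Finding it:** I tapped only keys 3 and 4. Key 3 met the fingertips at about 67 mm, and I pushed it about 2 mm at 4 N, well short of its 6 mm click. Key 4 gave no force at 65 mm and only resisted near 63 mm, at 6 N.
- **Pressing it:** I pushed key 4 to its stop at 58.9 mm with a 24 N peak, then let go. A second light tap met it at about 67 mm with 4 to 6 N, the feel of an up key.
- **Last checks:** In the final pictures all four caps look alike, and the cap outlines of keys 1 to 3 are unchanged. The loose stick is where it was, and by eye so are the bowl, brush and the other things. The arm is about 0.2 m back from the keys and touches nothing. I did not tap keys 1 and 2; I judged them from the pictures only.
- **Discrepancies:** The cap heights from the pictures came out near 57 mm rather than 67 mm, so I trusted the touch heights instead. The tool also drifted to about 2° of tilt. Neither changed the result.

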